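# Open the meter box on the wiring board

## Robot

A 6-joint arm with a two-finger parallel gripper is mounted at the origin on the work surface. World frame = base frame: x ahead of the robot, y to its left, z up, the work surface at z = 0. Lengths are in m, angles in rad, forces in N, time in s.
With the tool pointing down it reaches from about 0.275 to 0.725 m from the base axis. Payload 15.9 kg.
Tool frame: the origin (TCP) lies between the finger pads; the fingertips stand 14 mm ahead of it and the grasp point (between the pads) lies 5 mm behind it; z points along the fingers, y is the line along which they close (so a half turn about z gives the same grasp; the last joint's range is limited). The gripper opens to 85 mm and grips with 20 to 120 N. Pads are 22 mm wide; open, the fingers measure 114 mm over their backs; the gripper's body (76 mm by 85 mm) begins 54 mm behind the grasp point. The pads swing forward as they close: fully open they stand 13 mm farther back than shut.
Start: joints at [1.245, 0.213, -0.034, 1.323, 0, 1.571], TCP at [0.16, 0.474, 0.245] pointing down, gripper open.
Joint ranges: [-2.98, 2.98], [-0.74, 1.72], [-1.14, 1.35], [-2.1, 2.04], [-1.57, 1.44], [-3.14, 3.14]. Speed limits (rad/s): [1.89, 1.89, 2.39, 2.57, 3.14, 3.14].

## Interface

Orientations are given as a unit quaternion [w, x, y, z].
In Python, from station import get_state, eyes, order gives the robot as it stands.
- The arm moves only by the tool jog_arm, never from a script. Its argument "plan" is a list of rows, each an object with "dp": the shift along the tool's x, y, z in m, a list of three; "delta_rot": the turn, a rotation vector about the tool's x, y, z in degrees, a list of three; "jaw": the gripper command: -1 is shut, 1 is fully open, values between are in proportion. In form: [{"dp": [x, y, z], "delta_rot": [wx, wy, wz], "jaw": jaw}, ...]. A call has 1 to 10 rows; each row shifts and turns the commanded pose from where the row before left it, along the tool's axes as they then stand; what a row does not reach is not made up. A row lasts 1/8 s, in which the tool goes at most 62.5 mm and 10.7 degrees, less where a joint would pass 70% of its speed; a pose out of reach is approached as far as the arm can. A call with a gripper value outside its range is refused whole. The fingers move at their own pace and stop on an object; "newtons" is the grip in N (left out, the last holds). Time passes only in rows, so rows that do not move let the fingers close. It gives the time, the measured TCP pose, the force, the opening and the grip force at its end, in the units of the state.
- get_state(): the state, without advancing time (a new reading comes with each control period).
- eyes.get_image(name): name is "scene" or "top" or "wrist"; returns a dict with "color" (420x560x3 uint8, red, green, blue), "depth" (420x560 float32, m along the optical axis (not along the pixel's ray), 0 where there is no reading), "mtx" (3x3 intrinsics, pixels), "distortion" ([k1, k2, p1, p2, k3] as OpenCV has them; the pictures are not rectified), "R" (3x3) and "t" (3): a world point X has camera coordinates R X + t. Camera axes: x right, y down, z forward; pixel columns grow to the right and rows downward; lengths in m; the calibration is good to about 2 mm. A picture is of the moment at which its call begins.
- order.finish_job(): hands the job in; it is judged then, once.
The state is a dict: "time": time; "qpos": joint angles; "qvel": joint speeds; "tau": joint torques, N m; "tool_pos": TCP position; "orientation": TCP orientation; "contact_force": force on the tool from outside, world axes, zero at the start; "torque": the same for the moment, N m; "opening": finger opening in m; "grasp_force": force on a finger pad.
Only numpy, scipy, OpenCV 4.12 (cv2) and the standard library are available. Lean on these libraries where they do the work, as an engineer would, in place of code of your own. Each camera call takes 0.05 s, during which the arm holds its last target. There are 200 camera calls.

## Task

Two grey boxes with quarter-turn wing latches lie on the white wiring board. On the larger one, the one with the window in its door, turn the latch knob a quarter turn clockwise so that the door springs ajar, then swing that door up until it stands upright or beyond and leave it standing there. Do not turn the latch of the smaller box.

Things in the scene. Friction and masses are not known exactly. Their poses are not given: they have to be found in the camera images.
- meter_box: Larger latched box, fixed on the board, door on top: 160 (x) x 180 (y) x 75 mm high, steel; grey door with a dark-framed window. Origin: centre of its underside; z up. Door: 4 mm plate, 160 x 180 mm, top face 79.5 mm above origin; hinge line along y at x = +80 mm, 75.5 mm up; free edge at x = -80 mm. The smaller box (110 x 110 x 75 mm, no window) has the same knob; either may be left or right.
- meter_latch (a joint): Turn (rad) of the larger box's black wing knob, on the door at box x = -45 mm, y = 0: 44 mm disc 6 mm thick, bar 42 x 14 mm on it, top 40 mm above the door; grip across the 14 mm about 30 mm above the door. 0 latched, bar along box x; grows clockwise from above; stop 1.571. Door freed at about 1.15. Friction 0.04 N m, stays where left. Starts 0 to 0.15.
- meter_door (a joint): Opening angle (rad) of the larger box's door: 0 shut, 1.571 upright, stop 1.9. Held by the cam; once freed and the knob let go, a spring lifts its free edge to about 0.55 rad (the door turns up, about its hinge). From there it is balanced, stays where put, and a fingertip pushes it on by the free edge, from the latch side toward the hinge side (hinge friction under 0.1 N m).
- spare_latch (a joint): Turn (rad) of the smaller box's identical knob, same sense; starts 0 to 0.15. To be left alone.

How it is judged:
On the way:
1. the larger box's latch knob has been turned clockwise, past 0.9 rad (value of joint meter_latch above 0.9 rad), for 0.1 s.
At the end, for the whole second after the job is handed in: The larger box's door stands open at rest, at more than 1.35 rad (77 degrees), and the smaller box's latch is still latched (below 0.4 rad) (value of joint meter_door above 1.35 rad and velocity of joint meter_door between -0.1 and 0.1 rad/s and value of joint spare_latch below 0.4 rad); the robot touches nothing.
It fails at once if the smaller box's latch is turned past 0.4 rad (value of joint spare_latch above 0.4 rad).
It also fails if it takes over 48 s, if anything falls off the work surface, if the arm or the gripper's body presses on something with over 40 N, if the wrist force passes 120 N, or if a joint passes its speed limit or range.

## Working session

There is one attempt and no reset: what is moved stays moved. The work goes in short steps, Python scripts to look and compute and a tool call to move; the robot and the scene stay as the last step left them, time stands still between calls to the robot, and variables do not carry over. Pictures are saved under pics/ and viewed, at most 10 in all, crops included, and the job is handed in when it is done.

Besides the shell and the picture viewer there is one more tool, called after "Request:" as name([rows], argument=value, ...), one row to a line, values as JSON. jog_arm: Moves the arm, as the interface text tells. Its arguments: {"type":"object","properties":{"plan":{"type":"array","items":{"type":"object","properties":{"dp":{"type":"array","items":{"type":"number"}},"delta_rot":{"type":"array","items":{"type":"number"}},"jaw":{"type":"number"}}}},"newtons":{"type":"number"}},"required":["plan"]}

```bash
mkdir -p pics
python3 - <<'E'
from station import get_state, eyes
import cv2,numpy as np
s=get_state();print({k:np.round(v,3).tolist() for k,v in s.items()})
for n in("top","scene"):
    i=eyes.get_image(n);cv2.imwrite(f"pics/{n}0.png",i["color"][:,:,::-1]);np.savez(f"{n}0.npz",**i)
    print(n,i["mtx"].tolist(),i["distortion"],(-i["R"].T@i["t"]).round(3))
E
```

```text
{'time': 0.0, 'qpos': [1.245, 0.213, -0.035, 1.324, -0.0, 1.571], 'qvel': [-0.001, 0.001, -0.0, -0.001, 0.001, 0.001], 'tau': [0.001, -68.617, 48.712, 0.018, 0.0, 0.0], 'tool_pos': [0.16, 0.473, 0.245], 'orientation': [-0.0, 0.162, 0.987, -0.001], 'contact_force': [-0.054, -0.679, -0.028], 'torque': [-0.006, -0.008, -0.022], 'grasp_force': 0.0, 'opening': 0.085}
top [[384.0882378575314, 0.0, 282.27303840720924], [0.0, 384.0882378575314, 198.2514541775515], [0.0, 0.0, 1.0]] [0.01954361 0.         0.         0.         0.        ] [0.434 0.017 0.746]
scene [[459.89349908499065, 0.0, 284.0134319913495], [0.0, 459.89349908499065, 218.57257202571907], [0.0, 0.0, 1.0]] [-0.04716449  0.          0.          0.          0.        ] [ 0.967 -0.26   0.554]
```

View pics/top0.png

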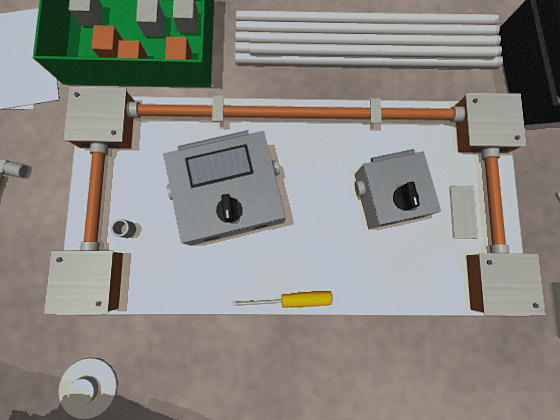

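The larger box is on the left, with its door centred near (226,190), its knob at (229,208) and its window at (220,163). The smaller box is at (400,190). Next I'll measure the larger box from depth.

```bash
cat > h.py <<'E'
import numpy as np,cv2
def cloud(i):
    h,w=i["depth"].shape;v,u=np.mgrid[:h,:w]
    p=cv2.undistortPoints(np.stack([u,v],-1).reshape(-1,1,2).astype(float),i["mtx"],i["distortion"]).reshape(h,w,2)
    d=i["depth"][...,None]
    return (np.concatenate([p*d,d],-1)-i["t"])@i["R"]
E
python3 - <<'E'
from h import *
i=np.load("top0.npz");P=cloud(i);c=i["color"].astype(int);v,u=np.mgrid[:420,:560]
print("board z",np.median(P[250:275,180:330,2]), "px axes", P[190,226],P[290,160],P[290,380])
for name,(u0,u1,v0,v1) in dict(big=(160,295,125,250),small=(350,445,145,232)).items():
    R=(u>u0)&(u<u1)&(v>v0)&(v<v1)
    z=P[...,2]; zt=np.median(z[R&(z>0.06)&(z<0.11)])
    m=R&(abs(z-zt)<0.006); m2=cv2.morphologyEx(m.astype('u1'),cv2.MORPH_OPEN,np.ones((5,5)))
    r=cv2.minAreaRect(P[m2>0][:,:2].astype('f4'));print(name,zt,r,cv2.boxPoints(r).round(3).tolist())
    k=R&(z>zt+0.03)&(z<zt+.06); q=P[k]; r=cv2.minAreaRect(q[:,:2].astype('f4')); print(' knob',k.sum(),np.median(q[:,2]),r)
    dark=R&m&(c.max(-1)<60);n,l,st,ce=cv2.connectedComponentsWithStats(dark.astype('u1'))
    for j in range(1,n):
        if st[j,4]>40: print('  dark',st[j,4],ce[j].round(),P[l==j].mean(0).round(3))
E
```

```text
board z 0.01809719543847902 px axes [0.56296103 0.0991697  0.0980953 ] [0.39147167 0.22384584 0.01815255] [ 0.39247287 -0.18076187  0.0181241 ]
big 0.09788579017508132 ((0.5756626725196838, 0.10476197302341461), (0.16779273748397827, 0.1799847036600113), 14.080178260803223) [[0.47200000286102295, 0.1720000058412552], [0.515999972820282, -0.003000000026077032], [0.6790000200271606, 0.03799999877810478], [0.6349999904632568, 0.21199999749660492]]
 knob 233 0.1371692946717948 ((0.5283152461051941, 0.09268645942211151), (0.04121996834874153, 0.01405497919768095), 8.3164701461792)
  dark 333 [220. 167.] [0.603 0.111 0.099]
  dark 97 [237. 209.] [0.529 0.08  0.103]
  dark 63 [220. 210.] [0.527 0.107 0.103]
small 0.0971771585009806 ((0.5747591853141785, -0.2029469609260559), (0.11756481230258942, 0.11018525063991547), 12.641044616699219) [[0.5049999952316284, -0.16200000047683716], [0.5289999842643738, -0.27000001072883606], [0.6439999938011169, -0.24400000274181366], [0.6200000047683716, -0.13600000739097595]]
 knob 255 0.1365363477629988 ((0.551271915435791, -0.208040252327919), (0.04162788763642311, 0.013966768980026245), 10.496642112731934)
  dark 99 [398. 198.] [ 0.55  -0.195  0.102]
```

View pics/scene0.png

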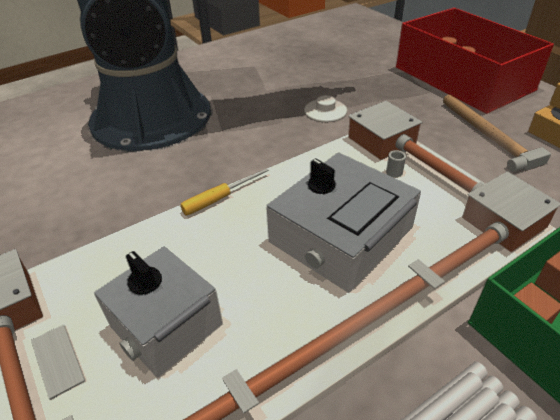

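The box yaw is 14.1° and the knob is at (0.528, 0.093), top 0.137. The bar is at 8.3°, so it has turned about 0.1 rad from latched. These agree with the given sizes. Next I'll travel above the knob.

Request:
jog_arm([
  {"dp":[-0.047,-0.0242,0],"jaw":1},
  {"dp":[-0.047,-0.0242,0],"jaw":1},
  {"dp":[-0.047,-0.0242,0],"jaw":1},
  {"dp":[-0.047,-0.0242,0],"jaw":1},
  {"dp":[-0.047,-0.0242,0],"jaw":1},
  {"dp":[-0.047,-0.0242,0],"jaw":1},
  {"dp":[-0.047,-0.0242,0],"jaw":1},
  {"dp":[-0.047,-0.0242,0],"jaw":1},
  {"dp":[-0.047,-0.0242,0],"jaw":1},
  {"dp":[-0.047,-0.0242,0],"jaw":1},
])

```text
$.plan[0]: bad value
```

Request:
jog_arm([
  {"delta_rot":[0,0,-9],"jaw":1},
  {"delta_rot":[0,0,-9],"jaw":1},
  {"delta_rot":[0,0,-9],"jaw":1},
  {"dp":[0,0,0],"jaw":1},
  {"dp":[0,0,0],"jaw":1},
])

```text
$.plan[0]: bad value
```

```bash
cat >> h.py <<'E'
from scipy.spatial.transform import Rotation as Ro
def st(target=None):
    from station import get_state
    s=get_state();w,x,y,z=s["orientation"];R=Ro.from_quat([x,y,z,w]).as_matrix()
    print("t",s["time"],"p",np.round(s["tool_pos"],4),"q",np.round(s["qpos"],3),"F",np.round(s["contact_force"],1),"T",np.round(s["torque"],2),"open",s["opening"],s["grasp_force"])
    print("yaw y-axis",np.degrees(np.arctan2(R[1,1],R[0,1])),"z",R[:,2].round(3))
    if target is not None: print("tool dp",(R.T@(np.array(target)-s["tool_pos"])).round(4))
E
python3 -c "
from h import *
st([.5283,.0927,.123])"
```

```text
t 0.1 p [0.1599 0.4734 0.2449] q [ 1.245  0.213 -0.035  1.323  0.     1.571] F [ 0.   0.1 -0.1] T [-0.02 -0.   -0.02] open 0.08543621407666159 0.0
yaw y-axis 71.33247403721559 z [-0.    -0.001 -1.   ]
tool dp [-0.4709 -0.2427  0.1221]
```

All three fields are needed in each row.

Request:
jog_arm([
  {"dp":[-0.047,-0.0242,0],"delta_rot":[0,0,0],"jaw":1},
  {"dp":[-0.047,-0.0242,0],"delta_rot":[0,0,0],"jaw":1},
  {"dp":[-0.047,-0.0242,0],"delta_rot":[0,0,0],"jaw":1},
  {"dp":[-0.047,-0.0242,0],"delta_rot":[0,0,0],"jaw":1},
  {"dp":[-0.047,-0.0242,0],"delta_rot":[0,0,0],"jaw":1},
  {"dp":[-0.047,-0.0242,0],"delta_rot":[0,0,0],"jaw":1},
  {"dp":[-0.047,-0.0242,0],"delta_rot":[0,0,0],"jaw":1},
  {"dp":[-0.047,-0.0242,0],"delta_rot":[0,0,0],"jaw":1},
  {"dp":[-0.047,-0.0242,0],"delta_rot":[0,0,0],"jaw":1},
  {"dp":[-0.047,-0.0242,0],"delta_rot":[0,0,0],"jaw":1},
])

```text
time: 1.35
tool_pos: [0.5288, 0.0924, 0.2451]
orientation: [-0.0, 0.162, 0.987, -0.0]
contact_force: [0.4, 1.1, 0.3]
opening: 0.0857
grasp_force: 0.0
```

Request:
jog_arm([
  {"dp":[0,0,0],"delta_rot":[0,0,-9],"jaw":1},
  {"dp":[0,0,0],"delta_rot":[0,0,-9],"jaw":1},
  {"dp":[0,0,0],"delta_rot":[0,0,-9],"jaw":1},
  {"dp":[0,0,0],"delta_rot":[0,0,0],"jaw":1},
  {"dp":[0,0,0],"delta_rot":[0,0,0],"jaw":1},
])

```text
time: 1.98
tool_pos: [0.5278, 0.094, 0.2451]
orientation: [-0.0, -0.071, 0.997, -0.0]
contact_force: [-0.6, 0.5, 0.0]
opening: 0.0853
grasp_force: 0.0
```

```bash
python3 -c "
from h import *
st([.5283,.0927,.123])"
```

```text
t 1.975 p [0.5278 0.094  0.2451] q [0.176 0.289 0.064 1.346 0.    0.034] F [-0.6  0.5  0. ] T [-0.   -0.   -0.03] open 0.08526235155221228 0.0
yaw y-axis 98.1284061615098 z [-0. -0. -1.]
tool dp [-0.0004 -0.0014  0.1221]
```

Request:
jog_arm([
  {"dp":[0,-0.0014,0.03],"delta_rot":[0,0,0],"jaw":1},
  {"dp":[0,0,0.04],"delta_rot":[0,0,0],"jaw":1},
  {"dp":[0,0,0.03],"delta_rot":[0,0,0],"jaw":1},
  {"dp":[0,0,0.021],"delta_rot":[0,0,0],"jaw":1},
  {"dp":[0,0,0],"delta_rot":[0,0,0],"jaw":0},
  {"dp":[0,0,0],"delta_rot":[0,0,0],"jaw":-1},
  {"dp":[0,0,0],"delta_rot":[0,0,0],"jaw":-1},
  {"dp":[0,0,0],"delta_rot":[0,0,0],"jaw":-1},
  {"dp":[0,0,0],"delta_rot":[0,0,0],"jaw":-1},
  {"dp":[0,0,0],"delta_rot":[0,0,0],"jaw":-1},
], newtons=40)

```text
time: 3.22
tool_pos: [0.5284, 0.0931, 0.1251]
orientation: [0.001, -0.073, 0.997, 0.0]
contact_force: [-1.6, 3.6, 6.5]
opening: 0.0131
grasp_force: 44.3
```

```bash
python3 -c "
from h import *
st()"
```

```text
t 3.225 p [0.5284 0.0931 0.1251] q [ 1.740e-01  3.380e-01 -1.760e-01  1.055e+00  1.000e-03  2.800e-02] F [-1.6  3.6  6.5] T [ 0.55  0.4  -0.05] open 0.013134444092603446 44.2707484960556
yaw y-axis 98.33880082598714 z [ 0.001  0.001 -1.   ]
```

Request:
jog_arm([
  {"dp":[0,0,0],"delta_rot":[0,0,4.5],"jaw":-1},
  {"dp":[0,0,0],"delta_rot":[0,0,9],"jaw":-1},
  {"dp":[0,0,0],"delta_rot":[0,0,9],"jaw":-1},
  {"dp":[0,0,0],"delta_rot":[0,0,9],"jaw":-1},
  {"dp":[0,0,0],"delta_rot":[0,0,9],"jaw":-1},
  {"dp":[0,0,0],"delta_rot":[0,0,9],"jaw":-1},
  {"dp":[0,0,0],"delta_rot":[0,0,9],"jaw":-1},
  {"dp":[0,0,0],"delta_rot":[0,0,9],"jaw":-1},
  {"dp":[0,0,0],"delta_rot":[0,0,9],"jaw":-1},
  {"dp":[0,0,0],"delta_rot":[0,0,0],"jaw":-1},
])

```text
time: 4.47
tool_pos: [0.5292, 0.0945, 0.1252]
orientation: [-0.0, 0.561, 0.828, 0.002]
contact_force: [4.4, 15.4, -0.6]
opening: 0.013
grasp_force: 43.3
```

Run:
```python
from h import *
from station import eyes
st()
i=eyes.get_image("scene");cv2.imwrite("pics/scene1.png",i["color"][:,:,::-1])
```

```text
t 4.475 p [0.5292 0.0945 0.1252] q [ 0.175  0.338 -0.176  1.054  0.003  1.366] F [ 4.4 15.4 -0.6] T [ 2.9  -0.73 -0.04] open 0.012990697192532291 43.343490958213806
yaw y-axis 21.744822816787277 z [ 0.002  0.004 -1.   ]
```

View pics/scene1.png

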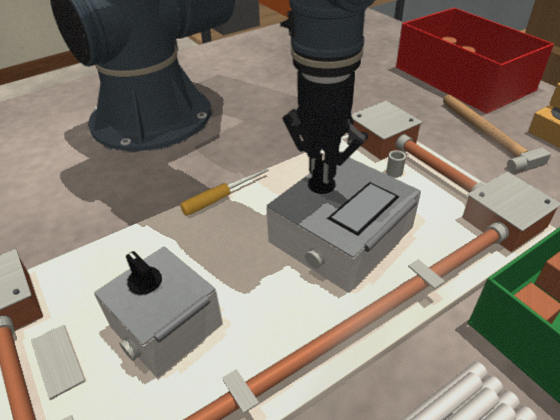

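The fingers hold the knob at (320,185) and it has turned about 77°. Next: release and rise.

Request:
jog_arm([
  {"dp":[0,0,0],"delta_rot":[0,0,0],"jaw":1},
  {"dp":[0,0,-0.04],"delta_rot":[0,0,0],"jaw":1},
  {"dp":[0,0,-0.06],"delta_rot":[0,0,0],"jaw":1},
  {"dp":[0,0,-0.05],"delta_rot":[0,0,0],"jaw":1},
  {"dp":[0,0,0],"delta_rot":[0,0,0],"jaw":1},
  {"dp":[0,0,0],"delta_rot":[0,0,0],"jaw":0},
])

```text
time: 5.28
tool_pos: [0.5279, 0.0925, 0.2738]
orientation: [-0.0, 0.56, 0.828, -0.0]
contact_force: [0.3, -0.1, -0.4]
opening: 0.0698
grasp_force: 0.0
```

Run:
```python
from h import *
from station import eyes
st()
i=eyes.get_image("scene");cv2.imwrite("pics/scene2.png",i["color"][:,:,::-1])
```

```text
t 5.275 p [0.5279 0.0925 0.2738] q [ 0.173  0.287  0.134  1.418 -0.     1.363] F [ 0.3 -0.1 -0.4] T [-0.04 -0.   -0.01] open 0.06976409618003154 0.0
yaw y-axis 21.824169852040292 z [-0. -0. -1.]
```

View pics/scene2.png

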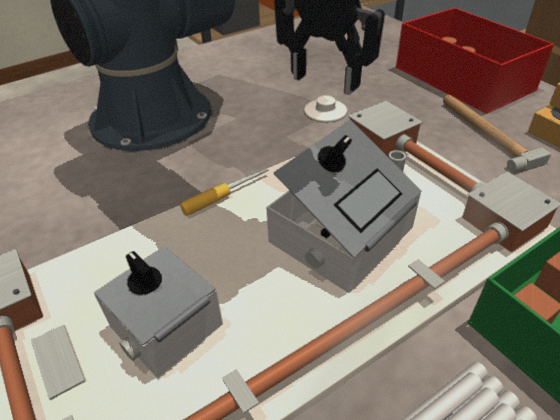

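The door is ajar at about 0.55 rad, with its free edge running from about (278,180) to (345,125). The gripper is clear. Next I'll move back to the latch side, lower, close the fingers and measure the free edge.

Request:
jog_arm([
  {"dp":[0,0,0],"delta_rot":[0,0,7.7],"jaw":-1},
  {"dp":[0,-0.035,0],"delta_rot":[0,0,0],"jaw":-1},
  {"dp":[0,-0.035,0],"delta_rot":[0,0,0],"jaw":-1},
  {"dp":[0,0,0.04],"delta_rot":[0,0,0],"jaw":-1},
  {"dp":[0,0,0.05],"delta_rot":[0,0,0],"jaw":-1},
  {"dp":[0,0,0.033],"delta_rot":[0,0,0],"jaw":-1},
  {"dp":[0,0,0],"delta_rot":[0,0,0],"jaw":-1},
])

```text
time: 6.2
tool_pos: [0.4578, 0.0751, 0.1488]
orientation: [-0.002, 0.615, 0.789, -0.002]
contact_force: [-0.3, 0.2, 0.2]
opening: 0.0001
grasp_force: 0.0
```

Run:
```python
from h import *
from station import eyes
st([.65,.123,.225])
i=eyes.get_image("scene");cv2.imwrite("pics/scene3.png",i["color"][:,:,::-1])
```

```text
t 6.2 p [0.4578 0.0751 0.1488] q [ 0.163  0.186 -0.316  1.075 -0.     1.487] F [-0.3  0.2  0.2] T [0.03 0.06 0.01] open 8.489137489458239e-05 0.0
yaw y-axis 14.127728693544194 z [-0.006 -0.001 -1.   ]
tool dp [-0.0004  0.1976 -0.0774]
```

View pics/scene3.png

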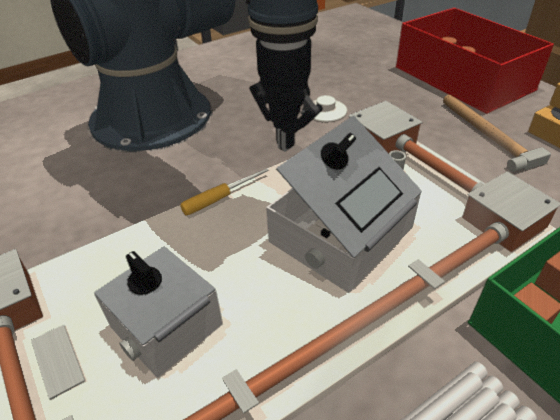

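The closed fingers at (285,140) are behind the free edge, on the latch side. Next I'll push along the door's arc.

Request:
jog_arm([
  {"dp":[0,0.025,0],"delta_rot":[0,0,0],"jaw":-1},
  {"dp":[0,0.02,0],"delta_rot":[0,0,0],"jaw":-1},
  {"dp":[0,0.013,-0.015],"delta_rot":[0,0,0],"jaw":-1},
  {"dp":[0,0.013,-0.016],"delta_rot":[0,0,0],"jaw":-1},
  {"dp":[0,0.013,-0.01],"delta_rot":[0,0,0],"jaw":-1},
  {"dp":[0,0.013,-0.01],"delta_rot":[0,0,0],"jaw":-1},
  {"dp":[0,0.013,-0.008],"delta_rot":[0,0,0],"jaw":-1},
  {"dp":[0,0.015,-0.006],"delta_rot":[0,0,0],"jaw":-1},
  {"dp":[0,0.015,-0.005],"delta_rot":[0,0,0],"jaw":-1},
  {"dp":[0,0.015,-0.005],"delta_rot":[0,0,0],"jaw":-1},
])

```text
time: 7.5
tool_pos: [0.6113, 0.1136, 0.229]
orientation: [0.001, 0.615, 0.789, 0.001]
contact_force: [-2.0, 1.1, 4.3]
opening: -0.0001
grasp_force: 3.1
```

Run:
```python
from h import *
from station import eyes
st([.65,.123,.225])
i=eyes.get_image("scene");cv2.imwrite("pics/scene4.png",i["color"][:,:,::-1])
```

```text
t 7.5 p [0.6113 0.1136 0.229 ] q [0.184 0.475 0.294 1.387 0.    1.508] F [-2.   1.1  4.3] T [0.06 0.37 0.04] open -0.00014822397453567742 3.0890338530298322
yaw y-axis 14.136261549824944 z [ 0.003  0.001 -1.   ]
tool dp [-0.0004  0.0398  0.0041]
```

View pics/scene4.png

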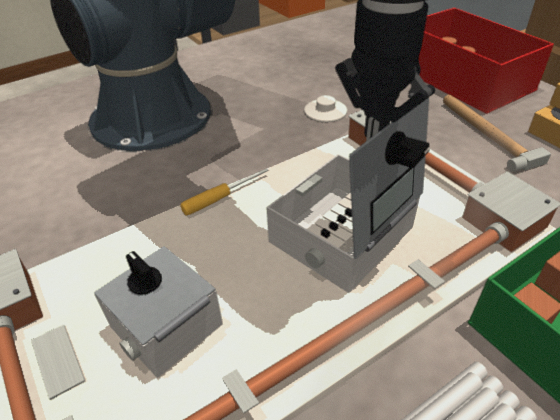

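The door is nearly upright, with its top edge around (355,165) to (428,100). Next I'll push it past upright and then back away.

Request:
jog_arm([
  {"dp":[0,0.012,0],"delta_rot":[0,0,0],"jaw":-1},
  {"dp":[0,0.012,0],"delta_rot":[0,0,0],"jaw":-1},
  {"dp":[0,0.01,0],"delta_rot":[0,0,0],"jaw":-1},
  {"dp":[0,0.005,0],"delta_rot":[0,0,0],"jaw":-1},
  {"dp":[0,0,0],"delta_rot":[0,0,0],"jaw":-1},
  {"dp":[0,-0.02,0],"delta_rot":[0,0,0],"jaw":-1},
  {"dp":[0,-0.04,0],"delta_rot":[0,0,0],"jaw":-1},
  {"dp":[0,-0.04,0],"delta_rot":[0,0,0],"jaw":-1},
  {"dp":[0,-0.02,0],"delta_rot":[0,0,0],"jaw":-1},
  {"dp":[0,0,0],"delta_rot":[0,0,0],"jaw":-1},
])

```text
time: 8.8
tool_pos: [0.5316, 0.0934, 0.2284]
orientation: [0.001, 0.615, 0.789, 0.001]
contact_force: [1.3, -0.1, 0.8]
opening: 0.0001
grasp_force: 0.0
```

Run:
```python
from h import *
from station import eyes
st()
i=eyes.get_image("scene");cv2.imwrite("pics/scene5.png",i["color"][:,:,::-1])
P=cloud(i);a=np.radians(14.1);e=np.array([np.cos(a),np.sin(a)])
q=P-np.array([.6495,.123,.0935]);s=q[...,:2]@e;t=q[...,:2]@np.array([-e[1],e[0]]);z=q[...,2]
m=(abs(t)<.085)&(z>.02)&(z<.155)&(abs(s)<.07)
m&=~((abs(t)<.03)&(z>.09))   # leave out the knob
f=np.polyfit(z[m],s[m],1);print(m.sum(),"door angle",np.pi/2+np.arctan(f[0]),"offset",f[1],"resid",np.abs(s[m]-np.polyval(f,z[m])).mean())
```

```text
t 8.8 p [0.5316 0.0934 0.2284] q [ 0.174  0.297  0.032  1.304 -0.     1.498] F [ 1.3 -0.1  0.8] T [-0.   -0.03  0.01] open 8.309233023651441e-05 0.0
yaw y-axis 14.125502171515864 z [ 0.002  0.    -1.   ]
4482 door angle 1.4178257049392802 offset 0.007600350156982488 resid 0.0007755101503964494
```

View pics/scene5.png

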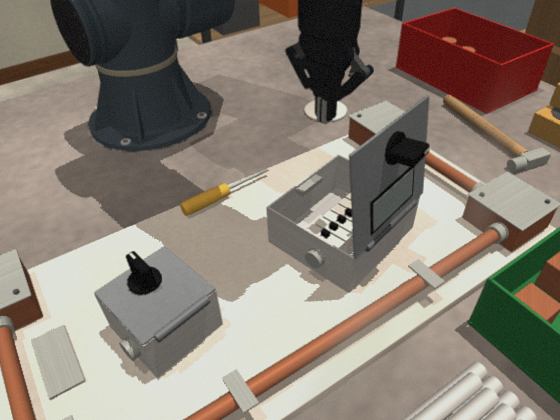

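The door stands, and the gripper is clear at (325,110). The measured angle of 1.42 rad is less than I pushed it to, so I'll check whether it is drifting.

Request:
jog_arm([
  {"dp":[0,0,0],"delta_rot":[0,0,0],"jaw":-1},
  {"dp":[0,0,0],"delta_rot":[0,0,0],"jaw":-1},
  {"dp":[0,0,0],"delta_rot":[0,0,0],"jaw":-1},
  {"dp":[0,0,0],"delta_rot":[0,0,0],"jaw":-1},
  {"dp":[0,0,0],"delta_rot":[0,0,0],"jaw":-1},
  {"dp":[0,0,0],"delta_rot":[0,0,0],"jaw":-1},
  {"dp":[0,0,0],"delta_rot":[0,0,0],"jaw":-1},
  {"dp":[0,0,0],"delta_rot":[0,0,0],"jaw":-1},
])

```text
time: 9.85
tool_pos: [0.5319, 0.0936, 0.2263]
orientation: [0.0, 0.615, 0.789, 0.0]
contact_force: [-0.5, 1.0, -0.1]
opening: -0.0001
grasp_force: 0.0
```

```bash
cat > door.py <<'E'
from h import *
from station import eyes
for n in ("scene","top"):
    P=cloud(eyes.get_image(n));a=np.radians(14.1);e=np.array([np.cos(a),np.sin(a)])
    q=P-np.array([.6495,.123,.0935]);s=q[...,:2]@e;t=q[...,:2]@np.array([-e[1],e[0]]);z=q[...,2]
    m=(abs(t)<.08)&(z>.02)&(z<.15)&(abs(s)<.06)&(abs(t)>.035)
    if m.sum()<50: continue
    f=np.polyfit(z[m],s[m],1);print(n,m.sum(),"angle",np.pi/2+np.arctan(f[0]),"offset",f[1],"resid",np.abs(s[m]-np.polyval(f,z[m])).mean())
    for zz in (.04,.08,.12,.14): k=m&(abs(z-zz)<.008); print(zz,np.median(s[k]).round(4) if k.any() else None)
E
python3 door.py; python3 -c "
from h import *
st([.65,.123,.225])"
```

```text
scene 2705 angle 1.4224509096138744 offset 0.007005206455443668 resid 0.0006758427470257936
0.04 0.001
0.08 -0.0053
0.12 -0.011
0.14 -0.0138
t 9.95 p [0.5319 0.0936 0.2263] q [ 0.174  0.3    0.032  1.303 -0.     1.498] F [ 0.2 -0.2  0.4] T [-0.06 -0.01  0.  ] open -0.000280949545966047 0.0
yaw y-axis 14.132712030315735 z [ 0. -0. -1.]
tool dp [-0.0003  0.1217  0.0013]
```

It is stable at about 1.42 rad. I want more margin, so I'll push again and measure while in contact.

Request:
jog_arm([
  {"dp":[0,0.03,0],"delta_rot":[0,0,0],"jaw":-1},
  {"dp":[0,0.03,0],"delta_rot":[0,0,0],"jaw":-1},
  {"dp":[0,0.025,0],"delta_rot":[0,0,0],"jaw":-1},
  {"dp":[0,0.012,0],"delta_rot":[0,0,0],"jaw":-1},
  {"dp":[0,0.01,0],"delta_rot":[0,0,0],"jaw":-1},
  {"dp":[0,0.01,0],"delta_rot":[0,0,0],"jaw":-1},
  {"dp":[0,0.005,0],"delta_rot":[0,0,0],"jaw":-1},
  {"dp":[0,0,0],"delta_rot":[0,0,0],"jaw":-1},
  {"dp":[0,0,0],"delta_rot":[0,0,0],"jaw":-1},
])

```text
time: 11.08
tool_pos: [0.65, 0.1233, 0.2264]
orientation: [0.0, 0.615, 0.789, 0.0]
contact_force: [-0.0, -0.8, -0.1]
opening: 0.0
grasp_force: 0.0
```

```bash
python3 door.py; python3 -c "
from h import *
st([.65,.123,.225])"
```

```text
scene 1053 angle 1.7911052825768004 offset 0.007247777118065102 resid 0.0005127322100498475
0.04 0.0165
0.08 0.0247
0.12 0.034
0.14 0.0387
t 11.175 p [0.65   0.1233 0.2265] q [ 0.187  0.573  0.445  1.443 -0.     1.512] F [-0.4 -0.2 -0. ] T [ 0.03  0.02 -0.02] open -9.192551363117936e-05 0.0
yaw y-axis 14.130478194325217 z [ 0.  0. -1.]
tool dp [-0.0003 -0.0001  0.0015]
```

Request:
jog_arm([
  {"dp":[0,-0.005,0],"delta_rot":[0,0,0],"jaw":-1},
  {"dp":[0,-0.01,0],"delta_rot":[0,0,0],"jaw":-1},
  {"dp":[0,-0.02,0],"delta_rot":[0,0,0],"jaw":-1},
  {"dp":[0,-0.03,0],"delta_rot":[0,0,0],"jaw":-1},
  {"dp":[0,-0.03,0],"delta_rot":[0,0,0],"jaw":-1},
  {"dp":[0,-0.02,-0.02],"delta_rot":[0,0,0],"jaw":-1},
  {"dp":[0,0,0],"delta_rot":[0,0,0],"jaw":-1},
  {"dp":[0,0,0],"delta_rot":[0,0,0],"jaw":-1},
])

```text
time: 12.18
tool_pos: [0.539, 0.0953, 0.246]
orientation: [0.0, 0.615, 0.789, 0.0]
contact_force: [0.5, 0.9, 0.5]
opening: 0.0004
grasp_force: 0.0
```

```bash
python3 door.py
```

```text
scene 1065 angle 1.7912367103858475 offset 0.007226431858337223 resid 0.0005027806446370455
0.04 0.0164
0.08 0.0247
0.12 0.0342
0.14 0.0387
```

Request:
jog_arm([
  {"dp":[0,0,0],"delta_rot":[0,0,0],"jaw":-1},
  {"dp":[0,0,0],"delta_rot":[0,0,0],"jaw":-1},
  {"dp":[0,0,0],"delta_rot":[0,0,0],"jaw":-1},
  {"dp":[0,0,0],"delta_rot":[0,0,0],"jaw":-1},
  {"dp":[0,0,0],"delta_rot":[0,0,0],"jaw":-1},
  {"dp":[0,0,0],"delta_rot":[0,0,0],"jaw":-1},
  {"dp":[0,0,0],"delta_rot":[0,0,0],"jaw":-1},
  {"dp":[0,0,0],"delta_rot":[0,0,0],"jaw":-1},
])

```text
time: 13.28
tool_pos: [0.5387, 0.0953, 0.2463]
orientation: [0.0, 0.615, 0.789, -0.0]
contact_force: [0.1, 0.6, 0.3]
opening: -0.0
grasp_force: 0.0
```

```bash
python3 door.py; python3 -c "
from h import *
from station import eyes
st()
z=np.load('top0.npz');i=eyes.get_image('top');P=cloud(i)
v,u=np.mgrid[:420,:560];k=(u>350)&(u<445)&(v>145)&(v<232)&(P[...,2]>.127)&(P[...,2]<.16)
print(cv2.minAreaRect(P[k][:,:2].astype('f4')))"
```

```text
scene 1046 angle 1.7909612954121346 offset 0.007257419212444706 resid 0.0005053643118480608
0.04 0.0164
0.08 0.0247
0.12 0.0343
0.14 0.0388
t 13.375 p [0.5387 0.0953 0.2463] q [ 0.175  0.311  0.098  1.357 -0.     1.499] F [-0.5 -0.9 -0.3] T [ 0.01  0.   -0.02] open 0.00011239246648862006 0.0
yaw y-axis 14.13261061801588 z [ 0. -0. -1.]
((0.5513837933540344, -0.2078220546245575), (0.04158611223101616, 0.014257836155593395), 9.61748218536377)
```

The door now rests at 1.79 rad, and the smaller box's latch hasn't moved.

```bash
python3 -c "
from station import order
print(order.finish_job())"
```

```text
the job is handed in; nothing more can be done
None
```

The job is handed in: I turned the larger box's latch about 77° clockwise (to about 1.4 rad), its door stands still at about 1.79 rad (measured from depth), the smaller box's latch is unturned, and the arm is clear of everything.

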